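# Check a shaft in a limit gauge

### The arm

A 7-joint arm with a two-finger parallel gripper is mounted at the origin on the work surface; the furniture and walls round the work are solid. World frame = base frame: x ahead of the robot, y to its left, z up, the work surface at z = 0. Lengths are in m, angles in rad, forces in N, time in s.
With the tool pointing down it reaches from about 0.4 to 0.85 m from the base axis. Payload 10.4 kg.
Tool frame: the origin (TCP) lies midway between the tips of the shut fingers; the grasp point (between the pads) lies 19 mm behind it; z points along the fingers, y is the line along which they close (so a half turn about z gives the same grasp; the last joint's range is limited). The gripper opens to 87 mm and grips with 3 to 60 N. Pads are 19 mm wide; open, the fingers measure 117 mm over their backs; the gripper's body (75 mm by 190 mm) begins 51 mm behind the grasp point.
Start: joints at [1.255, 0.332, -0.065, 1.46, 0.022, 1.35, -0.088], TCP at [0.18, -0.598, 0.223] pointing down, gripper open.
Joint ranges: [-2.6, 2.6], [-0.5, 2.12], [-1.47, 1.34], [0.16, 2.42], [-1.27, 4.41], [0.06, 2.06], [-2.6, 2.6]. Speed limits (rad/s): [2.22, 2.22, 2.79, 2.79, 3.14, 3.14, 3.14].

### API

Orientations are given as a unit quaternion [x, y, z, w].
In Python, from bench import r gives the robot as it stands.
- The arm moves only by the tool apply_moves, never from a script. Its argument "steps" is a list of rows, each a list of 7 numbers: the turn, a rotation vector about the tool's x, y, z in rad, then the shift along the tool's x, y, z in mm, then the opening, from -1 (shut) to 1 (fully open). In form: [[ax, ay, az, x, y, z, claw], ...]. A call has 1 to 20 rows; each row is the pose to reach, as a shift and turn from the pose commanded when the call began, along the tool's axes at that moment; what a row does not reach only later rows make up. A row lasts 1/12 s, in which the tool goes at most 41.7 mm and 7.16 degrees, less where a joint would pass 70% of its speed; a pose out of reach is approached as far as the arm can. A call with a gripper value outside its range is refused whole. The fingers move at their own pace and stop on an object; "force" is the grip in N (left out, the last holds). Time passes only in rows, so rows that repeat a pose let the fingers close. It gives the time, the measured TCP pose, the force, the opening and the grip force at its end, in the units of the state.
- r.read_state(): the state, without advancing time (a new reading comes with each control period).
- r.camera(name): name is "side" or "top"; returns a dict with "pixels" (420x560x3 uint8, red, green, blue), "z_map" (420x560 float32, m along the optical axis (not along the pixel's ray), 0 where there is no reading), "fovy" (degrees; the focal length in pixels is half the picture's height over the tangent of half this angle, whatever the lens; pixels are square), "cx", "cy" (the principal point, pixels), "position" and "orientation" of the camera in the world. Camera axes: x right, y down, z forward; pixel columns grow to the right and rows downward; lengths in m; the calibration is good to about 2 mm. A picture is of the moment at which its call begins.
- r.close_job(): hands the job in; it is judged then, once.
The state is a dict: "time": time; "joint_positions": joint angles; "joint_vel": joint speeds; "joint_torque": joint torques, N m; "ee_pos": TCP position; "eef_rot": TCP orientation; "ft_force": force on the tool from outside, world axes, zero at the start; "torque": the same for the moment, N m; "width": finger opening in m; "grip_force": force on a finger pad.
Only numpy, scipy, OpenCV 4.12 (cv2) and the standard library are available. Lean on these libraries where they do the work, as an engineer would, in place of code of your own. Each camera call takes 0.05 s, during which the arm holds its last target. There are 200 camera calls.

### The job

Take the turned shaft out of the grey cradle and lower it crosswise into the twin limit gauge, so that both journals pass down through the steel go gaps; feel for the gaps, never force them. Then try the red no-go gaps, which must stop it: press it straight down on them with about 10 N for a second. It has passed, so lift it out, lay it gently in the green cradle and let go, leaving the other things alone.

Things in the scene. Friction and masses are not known exactly. Their poses are not given: they have to be found in the camera images.
- shaft_centre (a point): Centre of the loose turned aluminium shaft, 150 mm long, about 0.2 kg. Its axis is this point's y axis (either way round; it may be rolled about it). Collar 30 mm in diameter, 60 mm long, in the middle: grip here, across the axis. Journals 20 mm in diameter, 45 mm long, on both sides. It starts level in the grey cradle, up to 6 mm off its middle along the axis.
- cradle_in: Grey fixed cradle, base 80 x 126 x 10 mm, origin at the centre of its underside on the bench, z up. Two black-lined 90 degree V rests, 12 mm thick, at y = +-52 mm, tops 60 mm above the bench, 48 mm wide at the top, carry the journals: a shaft in it lies level along the cradle's y, its axis 50 mm above the bench over the origin. Between the rests only the base.
- cradle_pass: Green fixed cradle, otherwise the same as the grey one. For passed shafts.
- gauge: Fixed twin limit gauge, blue base 100 x 140 x 12 mm, origin at the centre of its underside on the bench, z up. Two upright forks, 14 mm thick, 74 mm wide in x, about 76 mm high, open at the top, at y = +-52 mm; between them only the base. The shaft goes in from above, level, its axis along the gauge's y. The forks are clamped and rigid, their gaps in line along y.
- gauge_mouth (a point): Over the middle of the gauge base, 76 mm above the bench, axes as the gauge's. Nominal fork top. Both gaps lie together up to 6 mm to either side of here in x and up to 2.5 mm higher or lower, as last adjusted: find them by sight or feel (on the lead-in the push on the shaft points toward the gap). 45 degree lead-in, 38 mm wide at the top, 8 mm deep, down to the go gap.
- gauge_stop (a point): Over the middle of the gauge base, 56 mm above the bench, axes as the gauge's: nominal place of the shaft's centre when its journals rest on the no-go edges (true one up to 6 mm off in x, 2.5 mm in z). Go gap: steel sides 22.4 mm apart, from 12 mm above to 6 mm below here; under it the no-go gap, red sides 16 mm apart, too narrow for the journals.
- tape_measure_mid (a point): Yellow tape measure, 37 x 82 x 65 mm, centre. Loose bystander, to be left where it is.
- paint_tin_mid (a point): Small paint tin, 77 mm in diameter, 77 mm high, centre. Loose bystander, to be left where it is.

How it is judged:
By the outcome, as a careful person would: the job done as asked, in the order asked, and still so for the second after the job is handed in, with the robot touching nothing.
It also fails if it takes over 67 s, if anything falls off the work surface, if the arm or the gripper's body presses on something with over 40 N, if the wrist force passes 120 N, or if a joint passes its speed limit or range.

## Working session

There is one attempt and no reset: what is moved stays moved. The work goes in short steps, Python scripts to look and compute and a tool call to move; the robot and the scene stay as the last step left them, time stands still between calls to the robot, and variables do not carry over. Pictures are saved under pics/ and viewed, at most 10 in all, crops included, and the job is handed in when it is done.

Besides the shell and the picture viewer there is one more tool, called after "Call:" in YAML: its name, and indented under it one key for each argument. apply_moves: Moves the arm, as the interface text tells. Its arguments: {"type":"object","properties":{"steps":{"type":"array","items":{"type":"array","items":{"type":"number"}}},"force":{"type":"number"}},"required":["steps"]}

```bash
mkdir -p pics; ls
cat > h.py <<'E'
import numpy as np, cv2
from scipy.spatial.transform import Rotation as R
from bench import r
def cam(n):
    c=r.camera(n); p=c['pixels']; f=p.shape[0]/2/np.tan(np.radians(c['fovy'])/2)
    z=c['z_map']; v,u=np.mgrid[:p.shape[0],:p.shape[1]]
    P=np.stack([(u-c['cx'])/f*z,(v-c['cy'])/f*z,z],-1)
    M=R.from_quat(c['orientation']).as_matrix()
    c['W']=P@M.T+np.array(c['position']); c['f']=f; c['M']=M
    return c
def save(c,name): cv2.imwrite('pics/'+name,cv2.cvtColor(c['pixels'],cv2.COLOR_RGB2BGR))
E
python3 - <<'E'
from h import *
for n in('top','side'):
    c=cam(n); save(c,n+'0.png'); print(n,c['position'],c['M'].round(3).tolist(),c['f'],c['cx'],c['cy'])
s=r.read_state();print(s)
E
```

```text
pics
top [0.5237747  0.12949215 1.02920141] [[0.012, -0.998, 0.057], [-1.0, -0.012, 0.007], [-0.007, -0.057, -0.998]] 439.08958658810064 281.6003014859418 212.23699602328432
side [ 0.40009124 -0.50161127  0.57987269] [[0.974, -0.113, 0.195], [-0.224, -0.572, 0.789], [0.022, -0.812, -0.583]] 436.8835805022109 274.2728902440342 212.394814255884
{'time': 0.1, 'joint_positions': array([ 1.25538589,  0.33278818, -0.06472067,  1.46083684,  0.02160417,
        1.34988229, -0.08847595]), 'joint_vel': array([ 3.61385151e-04, -8.88266951e-04,  4.09213851e-04, -1.69814306e-03,
       -7.26184637e-04,  8.12217827e-04,  6.55744797e-05]), 'joint_torque': array([ 6.95040562e-04, -6.24547434e+01,  2.41072843e-02, -3.90720499e+01,
       -6.14664867e-02,  3.65584984e-02,  2.35374063e-05]), 'ee_pos': array([ 0.18031508, -0.59807787,  0.22185613]), 'eef_rot': array([ 9.89297085e-01,  1.45914039e-01, -1.14256445e-04, -5.98676895e-04]), 'ft_force': array([ 0.1322078 , -0.04657478, -0.67642184]), 'torque': array([0.05072817, 0.03353262, 0.02484216]), 'grip_force': 0.0, 'width': 0.08716845788093827}
```

View pics/top0.png

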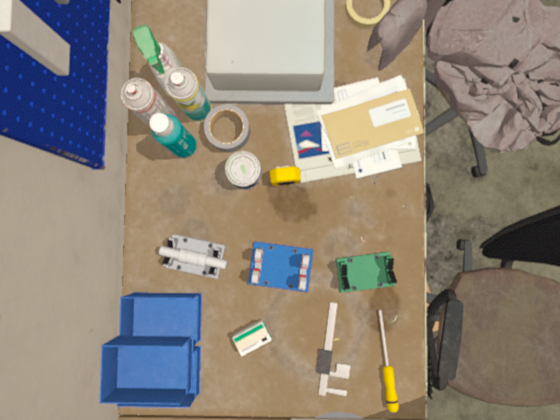

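View pics/side0.png

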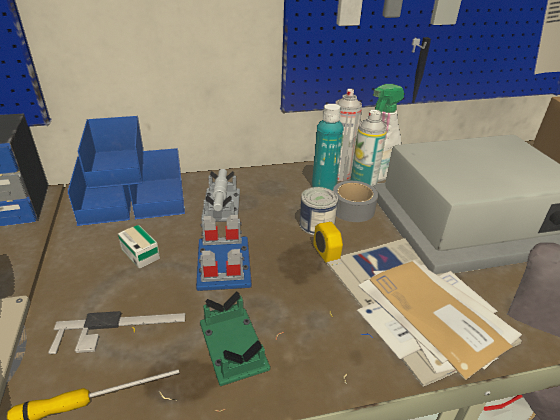

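The top view shows the shaft in the grey cradle at about (193,257), the blue gauge at (281,266) and the green cradle at (367,272). The side view shows the same row, with the gauge forks at (222,265) and the green cradle at (235,335). The tin and tape lie well beyond them.

Run:
```python
from h import *
c=cam('top');W=c['W'];p=c['pixels']
hsv=cv2.cvtColor(p,cv2.COLOR_RGB2HSV)
def roi(u0,v0,u1,v1):
    m=np.zeros(p.shape[:2],bool);m[v0:v1,u0:u1]=1;return m
def rect(m,n):
    P=W[m][:,:2].astype(np.float32);b=cv2.minAreaRect(P*1000);print(n,m.sum(),np.round(b[0],1),np.round(b[1],1),round(b[2],2),W[m][:,2].mean().round(4))
H=hsv[...,0];S=hsv[...,1]
z=W[...,2]
rg=roi(325,240,410,305); rect(rg&(z>.004)&(z<.02),'green base');rect(rg&(z>.03),'green rests')
rb=roi(240,230,320,300); rect(rb&(z>.005)&(z<.02),'gauge base');rect(rb&(z>.06),'gauge forks')
ri=roi(150,225,238,285); rect(ri&(z>.004)&(z<.02),'grey base');rect(ri&(z>.03),'grey all');rect(ri&(z>.062),'collar'); rect(ri&(z>.055)&(S<40)&(hsv[...,2]>170),'shaft')
print('bench z',np.median(z[roi(230,200,330,225)]), z[rb].max(),z[ri].max(),z[rg].max())
for n,b in(('gauge',(235,225,325,305)),('grey',(145,220,240,290))):
    a=p[b[1]:b[3],b[0]:b[2]]; a=cv2.resize(a,None,fx=4,fy=4,interpolation=cv2.INTER_CUBIC)
    cv2.imwrite(f'pics/{n}.png',a[...,::-1])
a=cv2.imread('pics/gauge.png');b=cv2.imread('pics/grey.png');h=min(a.shape[0],b.shape[0]);cv2.imwrite('pics/both.png',np.hstack([a[:h],b[:h]]))
print(a.shape,b.shape)
```

```text
green base 1571 [446.7 -61.4] [145.9 188.5] 1.61 0.0101
green rests 407 [456.8   9.6] [258.2  93.8] 80.78 0.1198
gauge base 2203 [453.2 145.4] [131.4 178.3] 3.27 0.012
gauge forks 312 [469.6 137.3] [116.6 109.4] 83.35 0.1179
grey base 1029 [482.8 348.5] [188.7 128.6] 84.0 0.01
grey all 1040 [478.9 267.9] [ 84.9 278.4] 1.02 0.0818
collar 233 [485.1 262.5] [ 45.6 273.1] 6.73 0.1759
shaft 641 [482.4 265.6] [ 56. 279.] 5.58 0.0709
bench z -0.0002128783545689572 1.029201405739142 1.029201405739142 1.029201405739142
(320, 360, 3) (280, 380, 3)
```

View pics/both.png

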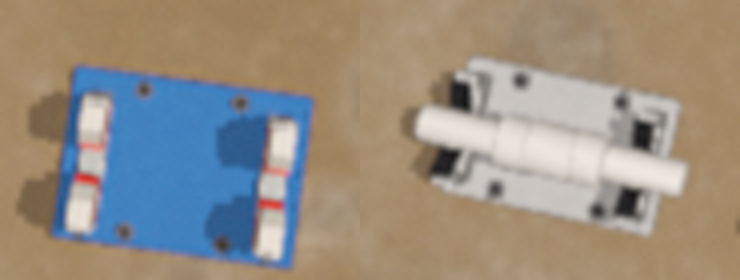

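The close-up shows the gauge with two forks, with the gap between red lines at about (90,163) and (273,189) in the crop. The shaft lies at about (550,150), nearly central in the grey cradle.

```bash
cat >> h.py <<'E'
def cast(c,uv,h):
    uv=np.atleast_2d(np.asarray(uv,float)); d=np.c_[(uv[:,0]-c['cx'])/c['f'],(uv[:,1]-c['cy'])/c['f'],np.ones(len(uv))]@c['M'].T
    o=np.array(c['position']); return o+d*((h-o[2])/d[:,2])[:,None]
def biggest(m):
    m=cv2.morphologyEx(m.astype(np.uint8),cv2.MORPH_OPEN,np.ones((3,3)))
    k=cv2.findContours(m,cv2.RETR_EXTERNAL,cv2.CHAIN_APPROX_NONE)[0]
    return max(k,key=cv2.contourArea).reshape(-1,2)
def rectw(c,m,h):
    P=cast(c,biggest(m),h)[:,:2].astype(np.float32)*1000; return P,cv2.minAreaRect(P)
E
python3 - <<'E'
from h import *
c=cam('top');W=c['W'];p=c['pixels'];hsv=cv2.cvtColor(p,cv2.COLOR_RGB2HSV).astype(int);H,S,V=[hsv[...,i] for i in range(3)]
z=W[...,2]
def roi(u0,v0,u1,v1):
    m=np.zeros(p.shape[:2],bool);m[v0:v1,u0:u1]=1;return m
def sh(n,m,h):
    P,b=rectw(c,m,h);print(n,np.round(b[0],1),np.round(b[1],1),round(b[2],2))
rg=roi(325,240,410,305);rb=roi(240,230,320,300);ri=roi(150,225,238,285)
sh('green',rg&(H>65)&(H<95)&(S>90),.01)
sh('gauge',rb&(H>95)&(H<125)&(S>110),.012)
sh('grey base',ri&(((S<45)&(V>100))|((V<60)))&~((z>.03)&(z<.1)),.01)
sh('shaft',ri&(S<45)&(V>170)&(z>.045)&(z<.1),.052)
m=ri&(z>.04)&(z<.08);print('shaft z',np.percentile(z[m],[50,90,97]))
# depth-based, shaft
Q=W[ri&(z>.052)&(z<.075)];print('shaft depth pts',len(Q),Q.mean(0), np.linalg.svd((Q-Q.mean(0))[:,:2],full_matrices=False)[2][0])
# forks
red=rb&((H<8)|(H>172))&(S>120)
n,l,st,ce=cv2.connectedComponentsWithStats(red.astype(np.uint8))
for i in range(1,n): print('red',st[i,4],ce[i].round(1),cast(c,ce[i],.06)[0].round(4),np.median(z[l==i]))
F=rb&(S<60)&(V>190)
n,l,st,ce=cv2.connectedComponentsWithStats(F.astype(np.uint8))
for i in range(1,n):
    if st[i,4]>8: print('white',st[i,4],ce[i].round(1),cast(c,ce[i],.076)[0].round(4),np.median(z[l==i]))
E
```

```text
green [447.4 -57. ] [ 75.5 124.1] 7.99
gauge [457.4 138.2] [137.2  96.9] 83.37
grey base [501.3 331.7] [125.5  34.4] 78.46
shaft [477.  333.6] [152.   29.8] 79.48
shaft z [0.05825066 0.06391813 0.06589433]
shaft depth pts 809 [0.47741073 0.33319582 0.0593439 ] [0.20222617 0.97933885]
red 10 [256.5 269.5] [0.4526 0.1901 0.06  ] 0.049388519681338006
red 10 [302.  275.5] [0.4407 0.0901 0.06  ] 0.04797163761402484
white 57 [257.8 254.6] [0.4858 0.1867 0.076 ] 0.07511844439552806
white 62 [305.5 260.9] [0.4736 0.0834 0.076 ] 0.07402246165450532
white 28 [257.6 264.8] [0.4639 0.1868 0.076 ] 0.01902117698174499
white 29 [302.8 271. ] [0.4517 0.0891 0.076 ] 0.019958842402275634
white 58 [254.7 277.1] [0.4375 0.1927 0.076 ] 0.07462192168266035
white 64 [302.6 283.6] [0.4248 0.0893 0.076 ] 0.07339160318620236
```

```bash
cat >> h.py <<'E'
def row(xyz,yaw):
    """row to reach TCP xyz (m), pointing down, tool y at world angle yaw (deg), from the measured pose"""
    s=r.read_state(); A=R.from_quat(s['eef_rot']).as_matrix(); y=np.radians(yaw)
    Y=np.array([np.cos(y),np.sin(y),0]);Z=np.array([0,0,-1.]);B=np.c_[np.cross(Y,Z),Y,Z]
    rv=R.from_matrix(A.T@B).as_rotvec(); d=A.T@(np.array(xyz)-s['ee_pos'])*1000
    return rv.round(4).tolist(),d.round(2).tolist()
def st():
    s=r.read_state(); A=R.from_quat(s['eef_rot']).as_matrix()
    print('t',round(s['time'],2),'pos',s['ee_pos'].round(4),'yaw_y',np.degrees(np.arctan2(A[1,1],A[0,1])).round(2),'tilt',A[2].round(4),'F',s['ft_force'].round(2),'M',s['torque'].round(2),'w',round(s['width'],4),'g',round(s['grip_force'],1),'q',s['joint_positions'].round(2))
E
python3 - <<'E'
from h import *
c=cam('top');W=c['W'];p=c['pixels'];hsv=cv2.cvtColor(p,cv2.COLOR_RGB2HSV).astype(int);H,S,V=[hsv[...,i] for i in range(3)]
z=W[...,2];m=np.zeros(z.shape,bool);m[225:285,150:238]=1
m&=(S<60)&(V>190)
k=biggest(m);M=np.zeros(z.shape,np.uint8);cv2.drawContours(M,[k.reshape(-1,1,2)],-1,1,-1)
pts=[]
for u in range(150,238):
    v=np.where(M[:,u])[0]
    if len(v): pts.append((u,v.mean(),len(v)))
pts=np.array(pts);print(pts[:,2].astype(int).tolist(),pts[0],pts[-1])
q=cast(c,pts[3:-3,:2],.05);f=np.polyfit(q[:,1],q[:,0],1);print(f,np.degrees(np.arctan(f[0])),(q[:,0]-np.polyval(f,q[:,1])).std(), 'x at .3336',np.polyval(f,.3336))
print(cast(c,[pts[0,:2],pts[-1,:2]],.05))
print(row([.5,-.2,.22],-40)); print(row([.477,.3335,.15],-11.5)); st()
E
```

```text
[3, 6, 7, 8, 8, 8, 7, 8, 8, 8, 7, 8, 8, 8, 7, 8, 8, 8, 7, 9, 10, 11, 14, 18, 20, 19, 18, 18, 19, 20, 20, 21, 21, 20, 21, 21, 20, 21, 21, 20, 20, 19, 16, 15, 12, 11, 9, 8, 8, 8, 8, 8, 8, 8, 8, 8, 7, 8, 8, 9, 8, 8, 8, 8, 7, 7, 6] [159. 251.   3.] [225.  263.5   6. ]
[0.1992468  0.40736388] 11.268431070609374 0.0047517896784843115 x at .3336 0.473832607842862
[[0.4900223  0.40850167 0.05      ]
 [0.46418335 0.26088949 0.05      ]]
([-0.0006, -0.0001, -0.5799], [421.01, -289.06, 2.35])
([-0.0006, -0.0002, -1.0773], [552.97, -806.45, 72.64])
t 0.25 pos [ 0.1803 -0.5983  0.2222] yaw_y -73.23 tilt [-1.e-04 -6.e-04 -1.e+00] F [0.14 0.37 0.47] M [ 0.    0.04 -0.  ] w 0.0867 g 0.0 q [ 1.26  0.33 -0.06  1.46  0.02  1.35 -0.09]
```

Call:
apply_moves:
  steps:
    - [0, 0, -0.58, 421, -289, 2, 1]
    - [0, 0, -0.58, 421, -289, 2, 1]
    - [0, 0, -0.58, 421, -289, 2, 1]
    - [0, 0, -0.58, 421, -289, 2, 1]
    - [0, 0, -0.58, 421, -289, 2, 1]
    - [0, 0, -0.58, 421, -289, 2, 1]
    - [0, 0, -0.58, 421, -289, 2, 1]
    - [0, 0, -0.58, 421, -289, 2, 1]
    - [0, 0, -0.58, 421, -289, 2, 1]
    - [0, 0, -0.58, 421, -289, 2, 1]
    - [0, 0, -0.58, 421, -289, 2, 1]
    - [0, 0, -0.58, 421, -289, 2, 1]
    - [0, 0, -0.58, 421, -289, 2, 1]
    - [0, 0, -0.58, 421, -289, 2, 1]
    - [0, 0, -0.58, 421, -289, 2, 1]
    - [0, 0, -0.58, 421, -289, 2, 1]
  force: 25

```text
time: 1.58
ee_pos: [0.4994, -0.2015, 0.2204]
eef_rot: [0.907, 0.422, -0.0, 0.0]
ft_force: [0.3, -0.7, -0.4]
width: 0.0869
grip_force: 0.0
```

Run:
```python
from h import *
c=cam('top');W=c['W'];p=c['pixels'];hsv=cv2.cvtColor(p,cv2.COLOR_RGB2HSV).astype(int);H,S,V=[hsv[...,i] for i in range(3)]
m=((S<60)&(V>190))
pts=[]
for u in list(range(162,176))+list(range(208,223)):
    v=np.arange(240,275)[m[240:275,u]]
    if 6<=len(v)<=9: pts.append((u,v.mean()))
pts=np.array(pts);q=cast(c,pts,.056);f=np.polyfit(q[:,1],q[:,0],1);print(len(pts),f,np.degrees(np.arctan(f[0])),(q[:,0]-np.polyval(f,q[:,1])).std(), 'x at .334',np.polyval(f,.334))
st();print(row([.477,.334,.12],-10.7))
```

```text
12 [0.19010398 0.41455929] 10.763716912195335 0.0017999174423784657 x at .334 0.4780540141603419
t 1.63 pos [ 0.4992 -0.2018  0.2204] yaw_y -40.12 tilt [-7.e-04 -0.e+00 -1.e+00] F [-0.25 -0.94 -0.13] M [ 0.02 -0.08 -0.04] w 0.0866 g 0.0 q [ 0.74  0.18 -0.5   1.67  0.09  1.31 -0.47]
([-0.0002, 0.0007, -0.5136], [395.41, -362.29, 100.17])
```

Call:
apply_moves:
  steps:
    - [0, 0, -0.513, 395, -362, 100, 1]
    - [0, 0, -0.513, 395, -362, 100, 1]
    - [0, 0, -0.513, 395, -362, 100, 1]
    - [0, 0, -0.513, 395, -362, 100, 1]
    - [0, 0, -0.513, 395, -362, 100, 1]
    - [0, 0, -0.513, 395, -362, 100, 1]
    - [0, 0, -0.513, 395, -362, 100, 1]
    - [0, 0, -0.513, 395, -362, 100, 1]
    - [0, 0, -0.513, 395, -362, 100, 1]
    - [0, 0, -0.513, 395, -362, 100, 1]
    - [0, 0, -0.513, 395, -362, 100, 1]
    - [0, 0, -0.513, 395, -362, 100, 1]
    - [0, 0, -0.513, 395, -362, 100, 1]
    - [0, 0, -0.513, 395, -362, 100, 1]
    - [0, 0, -0.513, 395, -362, 100, 1]
    - [0, 0, -0.513, 395, -362, 100, 1]

```text
time: 2.97
ee_pos: [0.4772, 0.3337, 0.1202]
eef_rot: [0.77, 0.638, -0.0, 0.0]
ft_force: [1.4, -0.6, 0.9]
width: 0.087
grip_force: 0.0
```

Run:
```python
from h import *
c=cam('side');save(c,'side1.png')
st();print(row([.4775,.334,.031],-10.8))
```

```text
t 3.02 pos [0.4777 0.3329 0.1204] yaw_y -10.75 tilt [-1.3e-03  6.0e-04 -1.0e+00] F [ 0.58 -0.22  0.89] M [-0.1  -0.12 -0.  ] w 0.0869 g 0.0 q [-0.02  0.44 -0.83  1.67  0.35  1.19 -1.13]
([0.0006, 0.0013, 0.0008], [1.12, -0.47, 89.42])
```

View pics/side1.png

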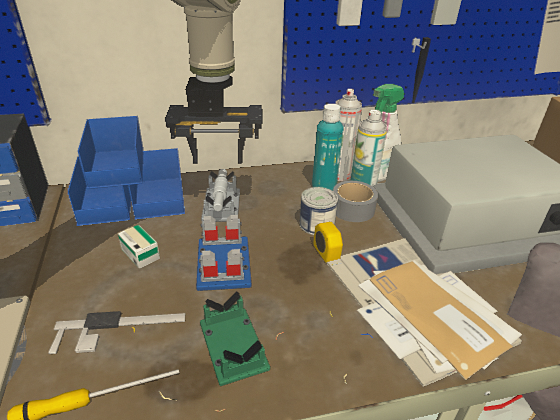

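The open gripper stands over the shaft, with the finger tips at about (195,160) and (237,160) on either side of the shaft's end at (222,175).

Call:
apply_moves:
  steps:
    - [0, 0, 0, 1, 0, 30, 1]
    - [0, 0, 0, 1, 0, 60, 1]
    - [0, 0, 0, 1, 0, 80, 1]
    - [0, 0, 0, 1, 0, 89, 1]
    - [0, 0, 0, 1, 0, 89, 1]
    - [0, 0, 0, 1, 0, 89, 1]
    - [0, 0, 0, 1, 0, 89, 0]
    - [0, 0, 0, 1, 0, 89, -0.2]
    - [0, 0, 0, 1, 0, 89, -0.3]
    - [0, 0, 0, 1, 0, 89, -0.4]
    - [0, 0, 0, 1, 0, 89, -0.5]
    - [0, 0, 0, 1, 0, 89, -0.6]
    - [0, 0, 0, 1, 0, 89, -0.8]
    - [0, 0, 0, 1, 0, 89, -1]
    - [0, 0, 0, 1, 0, 89, -1]
    - [0, 0, 0, 1, 0, 89, -1]
  force: 25

```text
time: 4.35
ee_pos: [0.4791, 0.3357, 0.0322]
eef_rot: [0.77, 0.638, 0.002, 0.001]
ft_force: [3.2, -0.8, -0.8]
width: 0.0296
grip_force: 25.0
```

Run:
```python
from h import *
st()
```

```text
t 4.35 pos [0.4791 0.3357 0.0322] yaw_y -10.66 tilt [ 0.001   0.0035 -1.    ] F [ 3.22 -0.76 -0.82] M [-0.02 -0.49  0.06] w 0.0296 g 25.0 q [-0.07  0.55 -0.78  1.73  0.44  1.04 -1.19]
```

Call:
apply_moves:
  steps:
    - [0, 0, 0, 0, 0, 0, -1]
    - [0, 0, 0, 0, 0, 0, -1]
    - [0, 0, 0, 0, 0, -5, -1]
    - [0, 0, 0, 0, 0, -15, -1]
    - [0, 0, 0, 0, 0, -35, -1]
    - [0, 0, 0, 0, 0, -60, -1]
    - [0, 0, 0, 0, 0, -90, -1]
    - [0, 0, 0, 0, 0, -110, -1]
    - [0, 0, 0, 0, 0, -120, -1]
    - [0, 0, 0, 0, 0, -120, -1]
    - [0, 0, 0, 0, 0, -120, -1]
  force: 40

```text
time: 5.27
ee_pos: [0.4766, 0.3358, 0.1511]
eef_rot: [0.769, 0.639, -0.0, 0.0]
ft_force: [0.2, -0.2, -3.0]
width: 0.0291
grip_force: 39.9
```

Run:
```python
from h import *
st();print(row([.4546,.1375,.13],-6.7))
```

```text
t 5.27 pos [0.4766 0.3358 0.1511] yaw_y -10.6 tilt [-5.e-04  0.e+00 -1.e+00] F [ 0.24 -0.16 -2.95] M [-0.07 -0.1   0.05] w 0.0291 g 39.9 q [-0.02  0.41 -0.84  1.63  0.32  1.24 -1.11]
([0.0, 0.0005, -0.068], [-198.99, 14.88, 21.16])
```

Call:
apply_moves:
  steps:
    - [0, 0, -0.068, -30, 2, 3, -1]
    - [0, 0, -0.068, -65, 5, 8, -1]
    - [0, 0, -0.068, -100, 8, 11, -1]
    - [0, 0, -0.068, -135, 11, 15, -1]
    - [0, 0, -0.068, -170, 13, 18, -1]
    - [0, 0, -0.068, -190, 15, 21, -1]
    - [0, 0, -0.068, -199, 15, 21, -1]
    - [0, 0, -0.068, -199, 15, 21, -1]
    - [0, 0, -0.068, -199, 15, 21, -1]
    - [0, 0, -0.068, -199, 15, 21, -1]

```text
time: 6.1
ee_pos: [0.4547, 0.1393, 0.1304]
eef_rot: [0.747, 0.665, 0.0, -0.0]
ft_force: [0.5, -0.5, -2.8]
width: 0.0292
grip_force: 39.9
```

Run:
```python
from h import *
c=cam('top');d=cam('side')
a=cv2.resize(c['pixels'][190:330,200:360],None,fx=3.5,fy=3.5,interpolation=cv2.INTER_CUBIC)[:490]
b=cv2.resize(d['pixels'][130:300,170:270],None,fx=2.88,fy=2.88,interpolation=cv2.INTER_CUBIC)
h=min(a.shape[0],b.shape[0]);o=np.hstack([a[:h,:510],b[:h,:288]]);cv2.imwrite('pics/hov.png',o[...,::-1]);print(o.shape);st()
```

```text
(490, 798, 3)
t 6.2 pos [0.4548 0.1394 0.1305] yaw_y -6.57 tilt [ 8.e-04 -3.e-04 -1.e+00] F [ 0.26 -0.37 -1.67] M [-0.02 -0.1   0.02] w 0.0291 g 39.9 q [ 0.41  0.16 -0.85  1.92  0.13  1.11 -0.61]
```

View pics/hov.png

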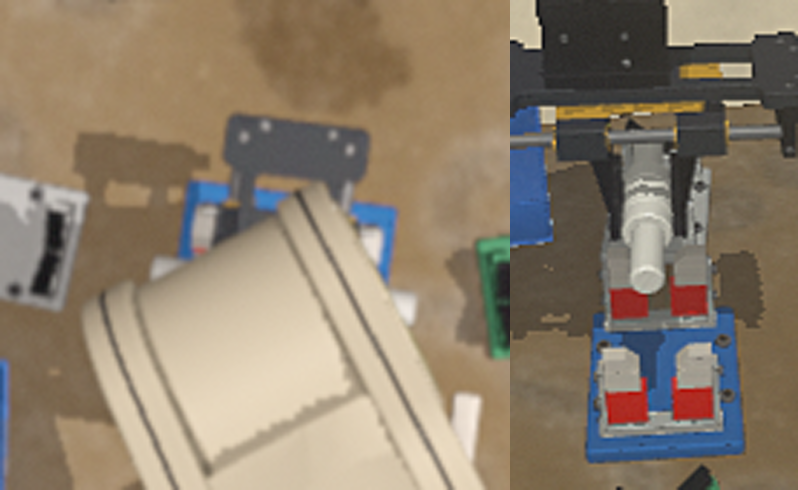

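The shaft is held level above the forks. Its ends show at about (165,268) and (405,306) in the top crop. In the side crop the near tip at (650,280) is roughly over the gap between the red plates at (660,400).

Run:
```python
from h import *
G=np.array([.4574,.1382,0]);yw=np.radians(-6.65);X=np.array([np.cos(yw),np.sin(yw),0]);Y=np.array([-np.sin(yw),np.cos(yw),0])
c=cam('side');p=c['pixels'];hsv=cv2.cvtColor(p,cv2.COLOR_RGB2HSV).astype(int);H,S,V=[hsv[...,i] for i in range(3)]
def vcast(uv,yg):
    uv=np.atleast_2d(np.asarray(uv,float));d=np.c_[(uv[:,0]-c['cx'])/c['f'],(uv[:,1]-c['cy'])/c['f'],np.ones(len(uv))]@c['M'].T
    o=np.array(c['position'])-G;t=(yg-o@Y)/(d@Y);P=o+d*t[:,None];return np.c_[P@X,P[:,2]].round(4)
red=((H<8)|(H>172))&(S>130);red[:225]=0;red[300:]=0;red[:,:190]=0;red[:,260:]=0
n,l,s,ce=cv2.connectedComponentsWithStats(red.astype(np.uint8))
for i in range(1,n):
    if s[i,4]<20: continue
    v,u=np.where(l==i);yg=-.059 if ce[i][1]>258 else .045
    print(s[i],yg,'L',vcast([s[i,0]-.5,ce[i][1]],yg),'R',vcast([s[i,0]+s[i,2]-.5,ce[i][1]],yg),'top',vcast([ce[i][0],s[i,1]-.5],yg)[0,1])
# shaft near tip: bright blob rows
W=c['W'];m=(W[...,2]>.125)&(W[...,2]<.175)&(S<50)&(V>120);m[:, :200]=0;m[:,250:]=0
Q=(W-G);yy=Q@Y;xx=Q@X
for lo,hi in((-.08,-.06),(-.06,-.045),(-.045,-.035),(.035,.07)):
    k=m&(yy>lo)&(yy<hi)&(abs(xx)<.03)
    if k.sum()>5: print('shaft depth',lo,k.sum(),np.percentile(xx[k],[3,50,97]).round(4),np.percentile(W[...,2][k],[3,50,97]).round(4))
print('fork depth');
for sgn in(-1,1):
    k=(abs(yy-sgn*.052)<.006)&(W[...,2]>.068)&(W[...,2]<.09)&(abs(xx)<.045)&(S<60)
    print(sgn,k.sum(),np.sort(xx[k]).round(3)[::6],np.median(W[...,2][k]))
T=r.read_state()['ee_pos']-G;print('tcp in gauge',T@X,T@Y)
c=cam('top');p=c['pixels'];hsv=cv2.cvtColor(p,cv2.COLOR_RGB2HSV).astype(int);m=(hsv[...,1]<60)&(hsv[...,2]>150)
for u in list(range(243,258))+list(range(309,320)):
    v=np.arange(262,288)[m[262:288,u]]
    if len(v): q=cast(c,[u,v.mean()],.149)[0]-G;print(u,v.min(),v.max(),(q@X).round(4),(q@Y).round(4))
```

```text
[225 226  13  14 130] 0.045 L [[0.0054 0.0377]] R [[0.0311 0.036 ]] top 0.0564
[205 230  13  11 121] 0.045 L [[-0.0341  0.0356]] R [[-0.0086  0.034 ]] top 0.0489
[203 261  15  16 158] -0.059 L [[-0.0355  0.0376]] R [[-0.009   0.0355]] top 0.0605
[226 261  15  15 148] -0.059 L [[0.0054 0.0376]] R [[0.0322 0.0354]] top 0.0576
shaft depth -0.08 158 [-0.0118 -0.0035  0.0044] [0.1408 0.1533 0.1578]
shaft depth -0.06 61 [-0.0119 -0.0034  0.0061] [0.1506 0.1558 0.1582]
shaft depth -0.045 37 [-0.0118 -0.0017  0.0063] [0.1495 0.156  0.1575]
shaft depth 0.035 53 [-0.0106 -0.0031  0.0057] [0.1507 0.1558 0.1579]
fork depth
-1 98 [-0.034 -0.032 -0.029 -0.027 -0.025 -0.022 -0.018 -0.017 -0.013  0.015
  0.017  0.02   0.022  0.024  0.027  0.029  0.031] 0.07372316902785248
1 65 [-0.033 -0.031 -0.029 -0.025 -0.021  0.014  0.018  0.02   0.022  0.026
  0.029] 0.07374492922833276
tcp in gauge -0.0026895475325364143 0.0006423575975070862
243 267 287 -0.0249 0.0705
244 265 287 -0.0207 0.0691
245 264 287 -0.0203 0.0671
246 264 287 -0.0192 0.0653
247 264 287 -0.0202 0.0631
248 264 287 -0.0195 0.0612
249 265 287 -0.0207 0.059
250 265 287 -0.0225 0.0568
251 269 287 -0.0218 0.0549
252 268 287 -0.0205 0.053
253 268 287 -0.0203 0.051
254 268 287 -0.02 0.0491
255 267 287 -0.0188 0.0472
256 266 287 -0.0175 0.0454
257 266 287 -0.0173 0.0434
309 269 287 -0.0069 -0.0597
310 270 287 -0.0077 -0.0618
311 269 287 -0.0064 -0.0636
312 272 287 -0.0091 -0.0659
313 272 287 -0.0089 -0.0679
314 273 287 -0.0096 -0.07
315 273 287 -0.0093 -0.072
316 273 287 -0.0091 -0.074
317 273 287 -0.0064 -0.0756
318 273 282 -0.0037 -0.0773
319 274 279 -0.0014 -0.079
```

Call:
apply_moves:
  steps:
    - [0, 0, 0, 0, 1, 15, -1]
    - [0, 0, 0, 0, 1, 30, -1]
    - [0, 0, 0, 0, 1, 45, -1]
    - [0, 0, 0, 0, 1, 56, -1]
    - [0, 0, 0, 0, 1, 60, -1]
    - [0, 0, 0, 0, 1, 63, -1]
    - [0, 0, 0, 0, 1, 65, -1]
    - [0, 0, 0, 0, 1, 66, -1]
    - [0, 0, 0, 0, 1, 67, -1]
    - [0, 0, 0, 0, 1, 68, -1]
    - [0, 0, 0, 0, 1, 69, -1]
    - [0, 0, 0, 0, 1, 70, -1]
    - [0, 0, 0, 0, 1, 70, -1]
    - [0, 0, 0, 0, 1, 70, -1]

```text
time: 7.47
ee_pos: [0.4559, 0.1375, 0.0605]
eef_rot: [0.747, 0.665, -0.0, 0.0]
ft_force: [0.3, 0.1, -2.0]
width: 0.0292
grip_force: 39.9
```

```bash
python3 -c "
from h import *
st()"
```

```text
t 7.47 pos [0.4559 0.1375 0.0605] yaw_y -6.71 tilt [-1.e-04  0.e+00 -1.e+00] F [ 0.26  0.06 -2.04] M [ 0.01 -0.06  0.03] w 0.0292 g 39.9 q [ 0.36  0.27 -0.82  1.99  0.24  0.98 -0.69]
```

Call:
apply_moves:
  steps:
    - [0, 0, 0, 0, 0, 1, -1]
    - [0, 0, 0, 0, 0, 2, -1]
    - [0, 0, 0, 0, 0, 3, -1]
    - [0, 0, 0, 0, 0, 4, -1]
    - [0, 0, 0, 0, 0, 5, -1]
    - [0, 0, 0, 0, 0, 5, -1]
    - [0, 0, 0, 0, 0, 5, -1]

```text
time: 8.05
ee_pos: [0.4558, 0.1375, 0.0554]
eef_rot: [0.747, 0.665, -0.0, -0.0]
ft_force: [0.4, -0.4, -1.4]
width: 0.0289
grip_force: 39.9
```

```bash
python3 -c "
from h import *
st()"
```

```text
t 8.05 pos [0.4558 0.1375 0.0554] yaw_y -6.7 tilt [-1.e-04 -2.e-04 -1.e+00] F [ 0.44 -0.44 -1.45] M [-0.04 -0.09 -0.06] w 0.0289 g 39.9 q [ 0.35  0.28 -0.82  1.99  0.25  0.97 -0.7 ]
```

Axis at 74 mm and no contact yet, so I'll go on slowly.

Call:
apply_moves:
  steps:
    - [0, 0, 0, 0, 0, 1, -1]
    - [0, 0, 0, 0, 0, 2, -1]
    - [0, 0, 0, 0, 0, 3, -1]
    - [0, 0, 0, 0, 0, 4, -1]
    - [0, 0, 0, 0, 0, 5, -1]
    - [0, 0, 0, 0, 0, 5, -1]
    - [0, 0, 0, 0, 0, 5, -1]

```text
time: 8.63
ee_pos: [0.4559, 0.1376, 0.0505]
eef_rot: [0.747, 0.665, -0.0, -0.0]
ft_force: [-0.1, -0.0, -1.8]
width: 0.0291
grip_force: 39.9
```

```bash
python3 -c "
from h import *
st()"
```

```text
t 8.63 pos [0.4559 0.1376 0.0505] yaw_y -6.7 tilt [-1.e-04 -1.e-04 -1.e+00] F [-0.05 -0.05 -1.82] M [ 0.   -0.11 -0.04] w 0.0291 g 39.9 q [ 0.35  0.29 -0.81  2.    0.25  0.96 -0.71]
```

Call:
apply_moves:
  steps:
    - [0, 0, 0, 0, 0, 1, -1]
    - [0, 0, 0, 0, 0, 2, -1]
    - [0, 0, 0, 0, 0, 3, -1]
    - [0, 0, 0, 0, 0, 4, -1]
    - [0, 0, 0, 0, 0, 4, -1]
    - [0, 0, 0, 0, 0, 4, -1]

```text
time: 9.13
ee_pos: [0.4558, 0.1376, 0.0464]
eef_rot: [0.747, 0.665, -0.0, -0.0]
ft_force: [-0.5, 0.4, -2.3]
width: 0.0292
grip_force: 39.9
```

```bash
python3 -c "
from h import *
st()"
```

```text
t 9.13 pos [0.4558 0.1376 0.0464] yaw_y -6.7 tilt [-1.e-04 -2.e-04 -1.e+00] F [-0.48  0.45 -2.26] M [-0.03 -0.08  0.03] w 0.0292 g 39.9 q [ 0.35  0.29 -0.81  2.    0.26  0.95 -0.71]
```

Call:
apply_moves:
  steps:
    - [0, 0, 0, 0, 0, 1, -1]
    - [0, 0, 0, 0, 0, 2, -1]
    - [0, 0, 0, 0, 0, 3, -1]
    - [0, 0, 0, 0, 0, 4, -1]
    - [0, 0, 0, 0, 0, 5, -1]
    - [0, 0, 0, 0, 0, 6, -1]
    - [0, 0, 0, 0, 0, 6, -1]
    - [0, 0, 0, 0, 0, 6, -1]

```text
time: 9.8
ee_pos: [0.4559, 0.1376, 0.0405]
eef_rot: [0.747, 0.665, -0.0, -0.0]
ft_force: [-0.4, 0.3, -2.7]
width: 0.029
grip_force: 39.9
```

```bash
python3 -c "
from h import *
st()"
```

```text
t 9.8 pos [0.4559 0.1376 0.0405] yaw_y -6.7 tilt [-1.e-04 -1.e-04 -1.e+00] F [-0.43  0.3  -2.72] M [-0.06 -0.05 -0.  ] w 0.029 g 39.9 q [ 0.34  0.3  -0.8   2.    0.27  0.94 -0.72]
```

Call:
apply_moves:
  steps:
    - [0, 0, 0, 0, 0, 0.5, -1]
    - [0, 0, 0, 0, 0, 1, -1]
    - [0, 0, 0, 0, 0, 1.5, -1]
    - [0, 0, 0, 0, 0, 2, -1]
    - [0, 0, 0, 0, 0, 2.5, -1]
    - [0, 0, 0, 0, 0, 3, -1]
    - [0, 0, 0, 0, 0, 3.5, -1]
    - [0, 0, 0, 0, 0, 4, -1]
    - [0, 0, 0, 0, 0, 4, -1]

```text
time: 10.55
ee_pos: [0.4564, 0.1376, 0.0368]
eef_rot: [0.747, 0.665, 0.0, 0.0]
ft_force: [-0.1, -0.8, 2.6]
width: 0.0289
grip_force: 39.9
```

```bash
python3 -c "
from h import *
st()"
```

```text
t 10.55 pos [0.4564 0.1376 0.0368] yaw_y -6.69 tilt [-0.e+00  9.e-04 -1.e+00] F [-0.14 -0.81  2.55] M [-0.22 -0.18  0.16] w 0.0289 g 39.9 q [ 0.34  0.31 -0.8   2.01  0.28  0.93 -0.72]
```

Call:
apply_moves:
  steps:
    - [0, 0, 0, 0, 0, 0.2, -1]
    - [0, 0, 0, 0, 0, 0.4, -1]
    - [0, 0, 0, 0, 0, 0.5, -1]
    - [0, 0, 0, 0, 0, 0.5, -1]

```text
time: 10.88
ee_pos: [0.4565, 0.1376, 0.0366]
eef_rot: [0.747, 0.665, 0.0, 0.0]
ft_force: [-0.2, -2.2, 7.9]
width: 0.0294
grip_force: 39.9
```

```bash
python3 -c "
from h import *
st()"
```

```text
t 10.88 pos [0.4565 0.1376 0.0366] yaw_y -6.7 tilt [-1.0e-04  1.1e-03 -1.0e+00] F [-0.18 -2.21  7.89] M [-0.36  0.05  0.15] w 0.0294 g 39.9 q [ 0.34  0.31 -0.8   2.01  0.28  0.93 -0.73]
```

Call:
apply_moves:
  steps:
    - [0, 0, 0, -0.3, 0, 0, -1]
    - [0, 0, 0, -0.5, 0, 0, -1]
    - [0, 0, 0, -0.5, 0, 0, -1]
    - [0, 0, 0, -0.5, 0, 0, -1]

```text
time: 11.22
ee_pos: [0.4565, 0.1375, 0.0366]
eef_rot: [0.747, 0.665, 0.001, 0.0]
ft_force: [-0.4, -0.5, 6.2]
width: 0.0292
grip_force: 39.9
```

```bash
python3 -c "
from h import *
st()"
```

```text
t 11.22 pos [0.4565 0.1375 0.0366] yaw_y -6.69 tilt [ 6.0e-04  1.3e-03 -1.0e+00] F [-0.41 -0.47  6.17] M [0.03 0.02 0.19] w 0.0292 g 39.9 q [ 0.34  0.31 -0.8   2.01  0.28  0.93 -0.72]
```

Call:
apply_moves:
  steps:
    - [0, 0, 0, -0.1, 0, 0.2, -1]
    - [0, 0, 0, -0.1, 0, 0.2, -1]
    - [0, 0, 0, -0.1, 0, 0.2, -1]
    - [0, 0, 0, -0.1, 0, 0.2, -1]
    - [0, 0, 0, -0.1, 0, 0.2, -1]
    - [0, 0, 0, -0.1, 0, 0.2, -1]
    - [0, 0, 0, -0.1, 0, 0.2, -1]
    - [0, 0, 0, -0.1, 0, 0.2, -1]

```text
time: 11.88
ee_pos: [0.4565, 0.1375, 0.0365]
eef_rot: [0.747, 0.665, 0.001, 0.0]
ft_force: [-0.9, 0.6, 7.6]
width: 0.029
grip_force: 39.9
```

```bash
python3 -c "
from h import *
st()"
```

```text
t 11.88 pos [0.4565 0.1375 0.0365] yaw_y -6.68 tilt [ 6.0e-04  1.4e-03 -1.0e+00] F [-0.87  0.6   7.6 ] M [-0.01  0.1   0.13] w 0.029 g 39.9 q [ 0.34  0.31 -0.8   2.01  0.28  0.93 -0.72]
```

Call:
apply_moves:
  steps:
    - [0, 0, 0, 0, 0, 0.1, -1]
    - [0, 0, 0, 0, 0, 0.1, -1]
    - [0, 0, 0, 0, 0, 0.1, -1]
    - [0, 0, 0, 0, 0, 0.1, -1]
    - [0, 0, 0, 0, 0, 0.1, -1]
    - [0, 0, 0, 0, 0, 0.1, -1]
    - [0, 0, 0, 0, 0, 0.1, -1]
    - [0, 0, 0, 0, 0, 0.1, -1]
    - [0, 0, 0, 0, 0, 0.1, -1]
    - [0, 0, 0, 0, 0, 0.1, -1]
    - [0, 0, 0, 0, 0, 0.1, -1]
    - [0, 0, 0, 0, 0, 0.1, -1]
    - [0, 0, 0, 0, 0, 0.1, -1]
    - [0, 0, 0, 0, 0, 0.1, -1]
    - [0, 0, 0, 0, 0, 0.1, -1]

```text
time: 13.13
ee_pos: [0.4565, 0.1375, 0.0365]
eef_rot: [0.747, 0.665, 0.001, 0.0]
ft_force: [-2.5, 0.5, 9.8]
width: 0.029
grip_force: 40.0
```

Run:
```python
from h import *
st()
c=cam('side');cv2.imwrite('pics/seat.png',cv2.resize(c['pixels'][150:300,160:280],None,fx=4,fy=4,interpolation=cv2.INTER_CUBIC)[...,::-1])
```

```text
t 13.13 pos [0.4565 0.1375 0.0365] yaw_y -6.68 tilt [ 5.0e-04  1.3e-03 -1.0e+00] F [-2.54  0.5   9.79] M [-0.09  0.17  0.18] w 0.029 g 40.0 q [ 0.34  0.31 -0.8   2.01  0.28  0.93 -0.72]
```

View pics/seat.png

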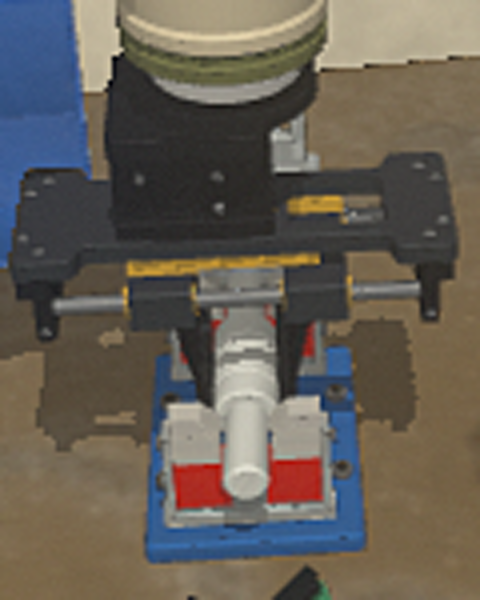

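The shaft sits in the go gaps and is stopped by the red edges, with its near tip at about (245,480). It was pressed with about 10 N for over a second, so I'm lifting it out.

Call:
apply_moves:
  steps:
    - [0, 0, 0, 0, 0, -0.5, -1]
    - [0, 0, 0, 0, 0, -1, -1]
    - [0, 0, 0, 0, 0, -2, -1]
    - [0, 0, 0, 0, 0, -4, -1]
    - [0, 0, 0, 0, 0, -7, -1]
    - [0, 0, 0, 0, 0, -11, -1]
    - [0, 0, 0, 0, 0, -16, -1]
    - [0, 0, 0, 0, 0, -22, -1]
    - [0, 0, 0, 0, 0, -32, -1]
    - [0, 0, 0, 0, 0, -47, -1]
    - [0, 0, 0, 0, 0, -67, -1]
    - [0, 0, 0, 0, 0, -87, -1]
    - [0, 0, 0, 0, 0, -100, -1]
    - [0, 0, 0, 0, 0, -105, -1]
    - [0, 0, 0, 0, 0, -105, -1]
    - [0, 0, 0, 0, 0, -105, -1]

```text
time: 14.52
ee_pos: [0.4557, 0.1368, 0.1405]
eef_rot: [0.747, 0.664, -0.0, 0.0]
ft_force: [0.7, 0.0, -3.7]
width: 0.0289
grip_force: 39.9
```

Run:
```python
from h import *
st();print(row([.448,-.057,.13],8))
c=cam('side')
W=c['W'];p=c['pixels'];s=r.read_state();T=s['ee_pos'];yw=np.radians(-6.7);Y=np.array([-np.sin(yw),np.cos(yw),0]);X=np.array([np.cos(yw),np.sin(yw),0])
Q=W-T;m=(abs(Q@X)<.02)&(abs(Q[...,2]-.019)<.014)&(Q@Y<-.02);yy=(Q@Y)[m];print('near end',np.sort(yy)[:20].round(4),m.sum())
k=m&(Q@Y<-.035);zz=W[...,2][k];top=[(round(a,3),np.percentile((W[...,2])[m&(abs(Q@Y-a)<.004)],95).round(4)) for a in(-.07,-.06,-.05,-.04)if (m&(abs(Q@Y-a)<.004)).any()];print(top)
```

```text
t 14.52 pos [0.4557 0.1368 0.1405] yaw_y -6.71 tilt [-4.e-04  0.e+00 -1.e+00] F [ 0.74  0.05 -3.7 ] M [ 0.01 -0.07 -0.  ] w 0.0289 g 39.9 q [ 0.42  0.15 -0.85  1.91  0.12  1.14 -0.6 ]
([-0.0, 0.0004, -0.2568], [-193.36, 15.04, 10.6])
near end [-0.0803 -0.0801 -0.0799 -0.0799 -0.0799 -0.0799 -0.0798 -0.0798 -0.0796
 -0.0796 -0.0795 -0.0795 -0.0794 -0.0794 -0.0793 -0.0792 -0.0792 -0.0791
 -0.0791 -0.0791] 428
[(-0.07, np.float64(0.1674)), (-0.06, np.float64(0.168)), (-0.05, np.float64(0.1677)), (-0.04, np.float64(0.1677))]
```

Call:
apply_moves:
  steps:
    - [0, 0, -0.257, -25, 2, 2, -1]
    - [0, 0, -0.257, -60, 4, 4, -1]
    - [0, 0, -0.257, -95, 7, 6, -1]
    - [0, 0, -0.257, -130, 10, 8, -1]
    - [0, 0, -0.257, -160, 12, 10, -1]
    - [0, 0, -0.257, -180, 14, 10, -1]
    - [0, 0, -0.257, -189.4, 14, 10, -1]
    - [0, 0, -0.257, -189.4, 14, 10, -1]
    - [0, 0, -0.257, -189.4, 14, 10, -1]
    - [0, 0, -0.257, -189.4, 14, 10, -1]

```text
time: 15.4
ee_pos: [0.4477, -0.051, 0.1306]
eef_rot: [0.655, 0.756, 0.0, -0.0]
ft_force: [1.2, 0.3, -2.4]
width: 0.0289
grip_force: 39.9
```

Run:
```python
from h import *
st();print(row([.4475,-.053,.045],8))
d=cam('side');cv2.imwrite('pics/green.png',cv2.resize(d['pixels'][130:400,140:340],None,fx=2.2,fy=2.2,interpolation=cv2.INTER_CUBIC)[...,::-1])
# rest V lines, side view depth
W=d['W'];G=np.array([.4474,-.057,0]);a=np.radians(8);X=np.array([np.cos(a),np.sin(a),0]);Y=np.array([-np.sin(a),np.cos(a),0]);Q=W-G
for s in(-1,1):
    k=(abs(Q@Y-s*.052)<.008)&(W[...,2]>.053)&(W[...,2]<.066)&(abs(Q@X)<.035);x=(Q@X)[k];print(s,k.sum(),x.min() if len(x) else 0,x.max() if len(x) else 0,np.percentile((Q@Y)[k],[5,95]) if len(x) else 0)
T=r.read_state()['ee_pos']-G
for lo,hi in((-.085,-.065),(-.065,-.05),(-.05,-.04)):
    k=(abs(W[...,2]-T[2]-.019)<.012)&(Q@Y>lo)&(Q@Y<hi)&(abs(Q@X)<.025);x=(Q@X)[k];print('shaft',k.sum(),np.percentile(x,[3,97]) if len(x) else 0)
k=(abs(W[...,2]-T[2]-.019)<.012)&(Q@Y<-.05)&(Q@Y>-.1)&(abs(Q@X)<.02);print('end',np.percentile((Q@Y)[k],[2,5]))
```

```text
t 15.4 pos [ 0.4477 -0.051   0.1306] yaw_y 8.15 tilt [ 6.e-04 -2.e-04 -1.e+00] F [ 1.2   0.32 -2.38] M [ 0.06 -0.14  0.03] w 0.0289 g 39.9 q [ 0.71  0.07 -0.71  1.99  0.05  1.1   0.12]
([-0.0002, -0.0006, 0.0026], [-2.03, -0.47, 85.56])
-1 102 -0.02719584779803588 0.0276937088947734 [-0.05961414 -0.04895534]
1 36 -0.027336756172219267 -0.018118211077183508 [0.04420805 0.05521383]
shaft 178 [-0.00918778  0.00793901]
shaft 137 [-0.00961231  0.00818398]
shaft 80 [-0.00952805  0.00789196]
end [-0.0734616  -0.07305999]
```

View pics/green.png

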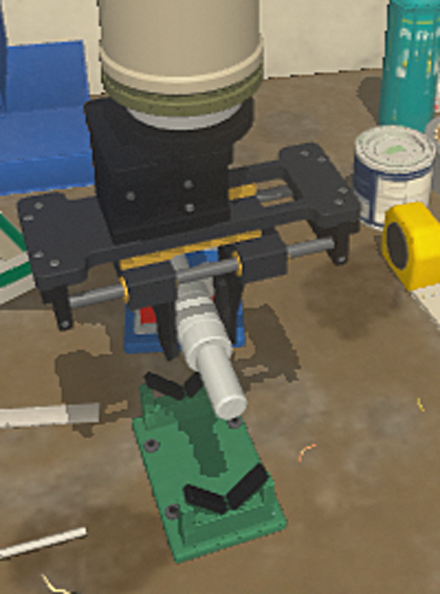

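The shaft is aligned above the green V rests: its tip is at about (230,405), over the near rest at (228,490).

Call:
apply_moves:
  steps:
    - [0, 0, 0, -2, 0.5, 15, -1]
    - [0, 0, 0, -2, 0.5, 35, -1]
    - [0, 0, 0, -2, 0.5, 55, -1]
    - [0, 0, 0, -2, 0.5, 70, -1]
    - [0, 0, 0, -2, 0.5, 80, -1]
    - [0, 0, 0, -2, 0.5, 86, -1]
    - [0, 0, 0, -2, 0.5, 89, -1]
    - [0, 0, 0, -2, 0.5, 91, -1]
    - [0, 0, 0, -2, 0.5, 93, -1]
    - [0, 0, 0, -2, 0.5, 94, -1]
    - [0, 0, 0, -2, 0.5, 95, -1]
    - [0, 0, 0, -2, 0.5, 95, -1]

```text
time: 16.45
ee_pos: [0.4486, -0.0548, 0.0359]
eef_rot: [0.656, 0.755, 0.0, 0.0]
ft_force: [0.2, -0.0, -1.2]
width: 0.0293
grip_force: 39.9
```

```bash
python3 -c "
from h import *
st()"
```

```text
t 16.45 pos [ 0.4486 -0.0548  0.0359] yaw_y 8.02 tilt [-3.e-04  4.e-04 -1.e+00] F [ 0.24 -0.04 -1.15] M [ 0.04 -0.06 -0.  ] w 0.0293 g 39.9 q [ 0.67  0.23 -0.69  2.07  0.19  0.9   0.01]
```

Call:
apply_moves:
  steps:
    - [0, 0, 0, 0, 0, 0.5, -1]
    - [0, 0, 0, 0, 0, 1, -1]
    - [0, 0, 0, 0, 0, 1.5, -1]
    - [0, 0, 0, 0, 0, 2, -1]
    - [0, 0, 0, 0, 0, 2.5, -1]
    - [0, 0, 0, 0, 0, 3, -1]
    - [0, 0, 0, 0, 0, 3, -1]

```text
time: 17.03
ee_pos: [0.4484, -0.0547, 0.0327]
eef_rot: [0.656, 0.755, -0.0, 0.0]
ft_force: [-1.1, -1.1, -0.7]
width: 0.0296
grip_force: 39.9
```

```bash
python3 -c "
from h import *
st()"
```

```text
t 17.03 pos [ 0.4484 -0.0547  0.0327] yaw_y 8.02 tilt [-1.e-04 -1.e-04 -1.e+00] F [-1.08 -1.09 -0.74] M [0.   0.06 0.07] w 0.0296 g 39.9 q [ 0.66  0.24 -0.69  2.07  0.19  0.9   0.01]
```

Call:
apply_moves:
  steps:
    - [0, 0, 0, 0, -0.2, 0.2, -1]
    - [0, 0, 0, 0, -0.3, 0.4, -1]
    - [0, 0, 0, 0, -0.3, 0.6, -1]
    - [0, 0, 0, 0, -0.3, 0.8, -1]
    - [0, 0, 0, 0, -0.3, 0.8, -1]

```text
time: 17.45
ee_pos: [0.4485, -0.0547, 0.0323]
eef_rot: [0.656, 0.755, 0.0, 0.0]
ft_force: [-1.3, 0.1, 4.3]
width: 0.029
grip_force: 39.9
```

```bash
python3 -c "
from h import *
st()"
```

```text
t 17.45 pos [ 0.4485 -0.0547  0.0323] yaw_y 8.04 tilt [-4.e-04  7.e-04 -1.e+00] F [-1.28  0.1   4.27] M [0.07 0.12 0.19] w 0.029 g 39.9 q [ 0.66  0.24 -0.69  2.07  0.19  0.89  0.01]
```

Call:
apply_moves:
  steps:
    - [0, 0, 0, 0, 0, -0.3, -1]
    - [0, 0, 0, 0, 0, -0.4, -1]
    - [0, 0, 0, 0, 0, -0.4, -1]
    - [0, 0, 0, 0, 0, -0.4, -0.3]
    - [0, 0, 0, 0, 0, -0.4, -0.25]
    - [0, 0, 0, 0, 0, -0.4, -0.2]
    - [0, 0, 0, 0, 0, -0.4, -0.1]
    - [0, 0, 0, 0, 0, -0.4, 0.1]
    - [0, 0, 0, 0, 0, -0.4, 0.3]
    - [0, 0, 0, 0, 0, -0.4, 0.5]
    - [0, 0, 0, 0, 0, -0.4, 0.6]
    - [0, 0, 0, 0, 0, -0.4, 0.6]
    - [0, 0, 0, 0, 0, -0.4, 0.6]
  force: 5

```text
time: 18.53
ee_pos: [0.4482, -0.0547, 0.0324]
eef_rot: [0.656, 0.755, 0.0, 0.0]
ft_force: [-0.4, 0.7, 0.1]
width: 0.0674
grip_force: 0.0
```

```bash
python3 -c "
from h import *
st()"
```

```text
t 18.53 pos [ 0.4482 -0.0547  0.0324] yaw_y 8.02 tilt [-1.e-04  1.e-04 -1.e+00] F [-0.36  0.73  0.1 ] M [ 0.01 -0.12  0.02] w 0.0674 g 0.0 q [ 0.66  0.24 -0.69  2.07  0.19  0.89  0.01]
```

Released; I'll retreat straight up and then sideways to clear the view.

Call:
apply_moves:
  steps:
    - [0, 0, 0, 0, 0, -5, 0.6]
    - [0, 0, 0, 0, 0, -15, 0.6]
    - [0, 0, 0, 0, 0, -35, 0.6]
    - [0, 0, 0, 0, 0, -65, 0.6]
    - [0, 0, 0, 0, 0, -100, 0.6]
    - [0, 0, 0, 0, 0, -140, 0.6]
    - [0, 0, 0, 0, 0, -170, 0.6]
    - [0, 0, 0, -35, 0, -180, 0.6]
    - [0, 0, 0, -75, 0, -180, 0.6]
    - [0, 0, 0, -115, 0, -180, 0.6]
    - [0, 0, 0, -155, 0, -180, 0.6]
    - [0, 0, 0, -195, 0, -180, 0.6]
    - [0, 0, 0, -235, 0, -180, 0.6]
    - [0, 0, 0, -250, 0, -180, 0.6]
    - [0, 0, 0, -250, 0, -180, 0.6]
    - [0, 0, 0, -250, 0, -180, 0.6]

```text
time: 19.87
ee_pos: [0.483, -0.3024, 0.2128]
eef_rot: [0.656, 0.754, 0.0, -0.0]
ft_force: [-0.5, 0.8, 0.6]
width: 0.0695
grip_force: 0.0
```

Run:
```python
from h import *
st();c=cam('top');save(c,'end.png')
```

```text
t 19.87 pos [ 0.483  -0.3024  0.2128] yaw_y 7.96 tilt [ 8.e-04  5.e-04 -1.e+00] F [-0.46  0.8   0.59] M [ 0.05 -0.13  0.02] w 0.0695 g 0.0 q [ 0.91  0.26 -0.51  1.6   0.13  1.31  0.52]
```

View pics/end.png

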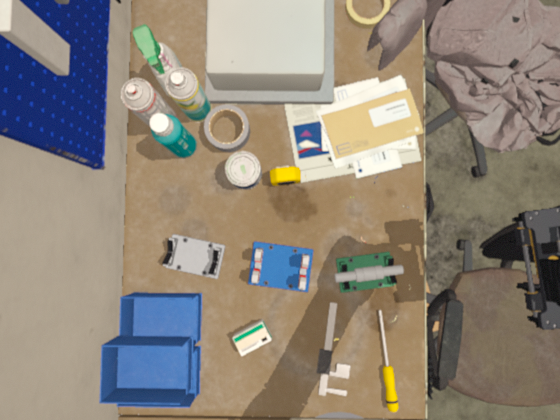

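The shaft lies in the green cradle, running from (335,276) to (403,269). The grey cradle is empty, and the tape (285,175) and tin (243,169) have not moved.

```bash
python3 -c "
from bench import r
print(r.close_job())"
```

```text
the job is handed in; nothing more can be done
None
```

The shaft went down through both go gaps without contact, was stopped by the no-go edges under about 10 N for over a second, and now lies released in the green cradle; the job is handed in at about 20 s.

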